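# Block up a part-filled arbor case and lock its lid flaps

## Task

Make the part-filled case of clutch-centring arbors ready for transport: set a timber blocking piece flat on the floor in every empty one of its five arbor places (a spare one stays out), so that nothing can shift. Then fold the far flap down flat and after it the near flap, whose strip overlaps it, and last drop one red T-lock through each of the near flap's two slots into the end bar until its flange sits flat, and give it a quarter turn to lock, letting go of everything. Leave the arbors in the case and do not move the oil bottle, tin cup or caliper.

Things in the scene. Friction and masses are not known exactly. Their poses are not given: they have to be found in the camera images.
- case: Open plywood case, fixed, 164 (x) x 300 (y) x 80 mm; origin under its centre, x from near to far long wall, y along it to the left. Inside one trough 144 (x) x 220 (y), floor 8 mm, rim 80 mm up, five arbor places side by side. Each end is a steel T-slot bar: 18 mm slot, open upward, along x at y = -130 and +130; below its 6 mm lips a cavity 34 wide, 18 deep. A flap hinges on each long wall
- place1 (a point): middle of packing place 1 on the case floor (8 mm above the worktop), -88 mm along the case's y from its centre; axes as the case's. Places are 44 mm apart
- place2 (a point): middle of packing place 2 on the case floor (8 mm above the worktop), -44 mm along the case's y from its centre; axes as the case's. Places are 44 mm apart
- place3 (a point): middle of packing place 3 on the case floor (8 mm above the worktop), 0 mm along the case's y from its centre; axes as the case's. Places are 44 mm apart
- place4 (a point): middle of packing place 4 on the case floor (8 mm above the worktop), 44 mm along the case's y from its centre; axes as the case's. Places are 44 mm apart
- place5 (a point): middle of packing place 5 on the case floor (8 mm above the worktop), 88 mm along the case's y from its centre; axes as the case's. Places are 44 mm apart
- slot_right (a point): top middle of the slot in the right (-y) end of the near flap when that flap is shut: at -14, -130, 86 mm in the case's frame, straight over the slot of the right end bar; axes as the case's. The flap slot is 36 (x) x 20 (y) mm, 6 mm deep; below it come the 6 mm lips of the bar. The point does not move with the flap
- slot_left (a point): the same for the left (+y) end, 130 mm to the left of the case's middle
- near_flap (a joint): angle (rad): 0 shut flat, 1.6 to 1.75 open. Hinge line along the case's y at x = -82 mm, z = 80. Plate 6 mm thick (shut: z 80 to 86), 92 mm from hinge to edge, 300 long; on its outer face a 3 mm strip, 208 long, 82 to 116 mm from the hinge, that overlaps the far flap; a slot at each end. Stiff hinge: stays at any angle, yields to about 2 N at the edge
- far_flap (a joint): angle (rad): 0 shut flat, 1.6 to 1.75 open. Hinge line along the case's y at x = +82 mm, z = 80. Plain plate 6 mm thick (shut: z 80 to 86), 70 mm from hinge to edge, 300 long. Stiff hinge: stays at any angle, yields to about 2 N at the edge. Goes down before the near flap
- arbor1_c (a point): centre of clutch-centring arbor 1, a steel hexagon mandrel 138 mm long (along its x) and 36 mm across flats (41.6 mm wide as it lies, 36 mm high, round stubs at its ends), already lying in place 1 of the case; None if that arbor is absent, its place then being empty
- arbor2_c (a point): centre of clutch-centring arbor 2, a steel hexagon mandrel 138 mm long (along its x) and 36 mm across flats (41.6 mm wide as it lies, 36 mm high, round stubs at its ends), already lying in place 2 of the case; None if that arbor is absent, its place then being empty
- arbor3_c (a point): centre of clutch-centring arbor 3, a steel hexagon mandrel 138 mm long (along its x) and 36 mm across flats (41.6 mm wide as it lies, 36 mm high, round stubs at its ends), already lying in place 3 of the case; None if that arbor is absent, its place then being empty
- arbor4_c (a point): centre of clutch-centring arbor 4, a steel hexagon mandrel 138 mm long (along its x) and 36 mm across flats (41.6 mm wide as it lies, 36 mm high, round stubs at its ends), already lying in place 4 of the case; None if that arbor is absent, its place then being empty
- arbor5_c (a point): centre of clutch-centring arbor 5, a steel hexagon mandrel 138 mm long (along its x) and 36 mm across flats (41.6 mm wide as it lies, 36 mm high, round stubs at its ends), already lying in place 5 of the case; None if that arbor is absent, its place then being empty
- block1_c (a point): centre (33 mm above the underside) of timber blocking piece 1: body 138 (its x) x 42 (y) x 40 mm high with chamfered foot, on top a grip rib 40 (x) x 30 (y) x 26 mm high in the middle; z up. 0.13 to 0.25 kg. Lies on the worktop at first; goes into an empty place with its length along the case's x
- block2_c (a point): centre (33 mm above the underside) of timber blocking piece 2: body 138 (its x) x 42 (y) x 40 mm high with chamfered foot, on top a grip rib 40 (x) x 30 (y) x 26 mm high in the middle; z up. 0.13 to 0.25 kg. Lies on the worktop at first; goes into an empty place with its length along the case's x
- block3_c (a point): centre (33 mm above the underside) of timber blocking piece 3: body 138 (its x) x 42 (y) x 40 mm high with chamfered foot, on top a grip rib 40 (x) x 30 (y) x 26 mm high in the middle; z up. 0.13 to 0.25 kg. Lies on the worktop at first; goes into an empty place with its length along the case's x
- lock1_c (a point): centre of the red handle of T-lock 1: handle 50 (x) x 14 (y) x 27.5 mm high; flange 44 mm across, 6 thick, underside 19.5 below this point; then a 13 mm shank 14.5 long and a T-head 30 (x) x 15 (y) x 10 high, tapered, parallel to the handle; z up; 0.15 kg. Stands at first in the wooden stand, flange on its top
- lock2_c (a point): centre of the red handle of T-lock 2: handle 50 (x) x 14 (y) x 27.5 mm high; flange 44 mm across, 6 thick, underside 19.5 below this point; then a 13 mm shank 14.5 long and a T-head 30 (x) x 15 (y) x 10 high, tapered, parallel to the handle; z up; 0.15 kg. Stands at first in the wooden stand, flange on its top
- lock_stand: dark wooden storage block, fixed, 170 (x) x 60 (y) x 32 mm high, origin under its centre; two slots 90 mm apart along its x hold the locks with their handles across the block
- oil_can: bystander: squeeze oil bottle with red spout, 47 mm wide, 140 mm tall, standing; origin under its centre
- tin_cup: bystander: metal cup 56 mm wide, 35 mm high; origin under its centre
- caliper: bystander: vernier caliper lying flat, 190 mm long (its y), 12 mm high; origin at its underside

How it is judged:
By the outcome, as a careful person would: the job done as asked, in the order asked, and still so for the second after the job is handed in, with the robot touching nothing.
Of arbor1, arbor2, arbor3, arbor4, arbor5 only 2 to 3 are there at a start; the rules pass over those that are not, and their reading is None.
At some moment in a run one of block1, block2, block3 may be knocked a few centimetres aside while the robot is not near it.
It also fails if it takes over 200 s, if anything falls off the work surface, if the arm or the gripper's body presses on something with over 40 N, if the wrist force passes 120 N, or if a joint passes its speed limit or range.

## Robot

A 7-joint arm with a two-finger parallel gripper is mounted at the origin on a cart in front of the work surface, level with it; the furniture and walls round the work are solid. World frame = base frame: x ahead of the robot, y to its left, z up, the work surface at z = 0. Lengths are in m, angles in rad, forces in N, time in s.
With the tool pointing down it reaches from about 0.425 to 0.95 m from the base axis. Payload 4.7 kg.
Tool frame: the origin (TCP) lies between the finger pads; the fingertips stand 25 mm ahead of it and the grasp point (between the pads) lies 6 mm ahead of it; z points along the fingers, y is the line along which they close (so a half turn about z gives the same grasp; the last joint's range is limited). The gripper opens to 85 mm and grips with 20 to 120 N. Pads are 22 mm wide; open, the fingers measure 114 mm over their backs; the gripper's body (76 mm by 85 mm) begins 54 mm behind the grasp point. The pads swing forward as they close: fully open they stand 13 mm farther back than shut.
Start: joints at [1.254, 0.469, -0.049, 1.532, 0.024, 1.141, -0.082], TCP at [0.192, -0.647, 0.256] pointing down, gripper open.
Joint ranges: [-2.59, 2.59], [-0.33, 1.99], [-1.39, 1.29], [0.1, 2.45], [-1.04, 4.18], [0.21, 1.99], [-2.66, 2.66]. Speed limits (rad/s): [2.57, 2.57, 3.14, 3.14, 3.14, 3.14, 3.14].

## Interface

Orientations are given as a 3x3 rotation matrix whose columns are the frame's x, y, z axes.
In Python, from rig import * gives the robot as it stands. Calls block until the motion is done:
- movep(position, orientation): joint-space move of the TCP to a pose.
- move_l(position, attitude=None, feed=0.15, until_force=None): straight line of the TCP; attitude=None keeps the orientation; feed is the mean speed in m/s. With until_force (N) it stops when the force on the tool has changed by that much, and returns True; else False.
- move_joints(angles): joint-space move.
- command_gripper(opening, newtons=None): finger opening in m; newtons is the grip in N (None keeps the last); returns when the fingers have stopped.
- sleep(seconds).
- inverse_kinematics(position, orientation): joint angles nearest the present ones, or None.
- sense(): the state.
- camera(name): name is "side" or "top" or "wrist"; returns (picture, depth): 400x640x3 uint8, red, green, blue; 400x640 float32, m along the optical axis (not along the pixel's ray), 0 where there is no reading.
- camera_params(name): a dict with "K" (3x3 intrinsics, pixels), "position" and "rotation" of the camera in the world; the wrist camera has in their place "tool_from_camera" (4x4, takes a point from camera to tool coordinates, whose origin is the TCP and whose axes are the flange's). Camera axes: x right, y down, z forward; pixel columns grow to the right and rows downward; lengths in m; the calibration is good to about 2 mm. A picture is of the moment at which its call begins: read the wrist's pose just before it. camera_params takes no time and is no camera call.
A pose or a line that the arm cannot do raises Unreachable and nothing moves.
- finish_job(): hands the job in; it is judged then, once.
The state is a dict: "time_s": time; "joint_pos": joint angles; "qd": joint speeds; "joint_efforts": joint torques, N m; "position": TCP position; "tcp_rot": TCP orientation; "wrist_force": force on the tool from outside, world axes, zero at the start; "ft_torque": the same for the moment, N m; "finger_gap": finger opening in m; "gripper_force": force on a finger pad.
Only numpy, scipy, OpenCV 4.12 (cv2) and the standard library are available. Lean on these libraries where they do the work, as an engineer would, in place of code of your own. Each camera call takes 0.05 s, during which the arm holds its last target. There are 200 camera calls.

## Working session

There is one attempt and no reset: what is moved stays moved. The work goes in short steps, each a Python script; the robot and the scene stay as the last script left them, time stands still between calls to the robot, and variables do not carry over. Pictures are saved under pics/ and viewed, at most 14 in all, crops included, and the job is handed in when it is done.

```bash
mkdir -p pics; ls; python3 - <<'E'
from rig import *
import cv2,numpy as np
s=sense();print(s["position"],s["tcp_rot"],s["time_s"])
for n in("top","side"):
    p,d=camera(n);c=camera_params(n);print(n,c)
    cv2.imwrite(f"pics/{n}0.png",p[:,:,::-1]);np.save(f"pics/{n}0d.npy",d)
print(camera_params("wrist"))
E
```

```text
pics
[ 0.19142955 -0.64672794  0.25524811] [[ 9.58879298e-01  2.83813504e-01 -6.21525587e-04]
 [ 2.83814178e-01 -9.58877459e-01  1.87933408e-03]
 [-6.25864864e-05 -1.97845231e-03 -9.99998041e-01]] 0.0
top {'K': array([[421.69398162,   0.        , 327.51579757],
       [  0.        , 421.69398162, 196.17781086],
       [  0.        ,   0.        ,   1.        ]]), 'position': array([0.46840759, 0.05002311, 1.1478739 ]), 'rotation': array([[ 0.00536797, -0.99791728,  0.06428287],
       [-0.99948046, -0.00331118,  0.0320599 ],
       [-0.03178027, -0.06442157, -0.9974166 ]])}
side {'K': array([[368.38443529,   0.        , 318.56918933],
       [  0.        , 368.38443529, 195.96362216],
       [  0.        ,   0.        ,   1.        ]]), 'position': array([0.09257358, 0.91252922, 0.63290995]), 'rotation': array([[-0.87693931, -0.23872018,  0.41712122],
       [-0.48059476,  0.43111321, -0.76365573],
       [ 0.00247356, -0.87014601, -0.49278779]])}
{'K': array([[285.79118232,   0.        , 319.67437259],
       [  0.        , 285.79118232, 199.5068802 ],
       [  0.        ,   0.        ,   1.        ]]), 'tool_from_camera': array([[-1.81723424e-04, -9.57465145e-01, -2.88548891e-01,
         7.31659056e-02],
       [ 9.99999982e-01, -1.59921211e-04, -9.91320232e-05,
         6.60344489e-05],
       [ 4.87703689e-05, -2.88548904e-01,  9.57465158e-01,
        -1.18301236e-01],
       [ 0.00000000e+00,  0.00000000e+00,  0.00000000e+00,
         1.00000000e+00]])}
```

View pics/top0.png

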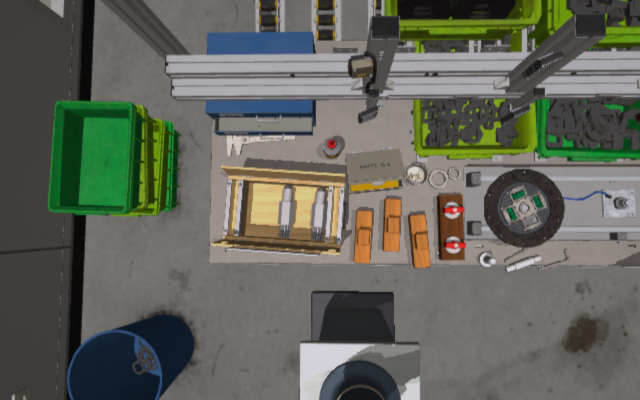

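View pics/side0.png

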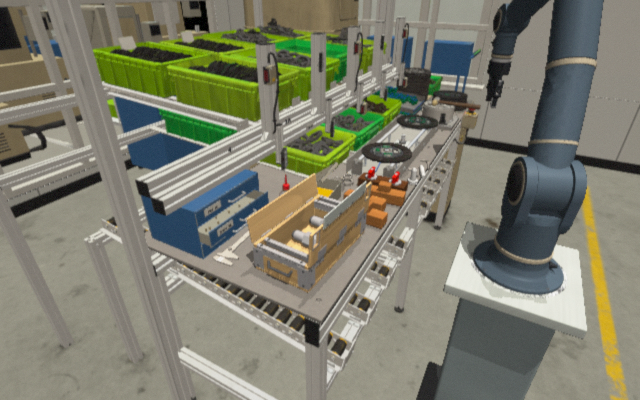

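```bash
cat > h.py <<'E'
from rig import *
import cv2,numpy as np
def Rz(a):  # tool down, tool x axis at angle a in world
    c,s=np.cos(a),np.sin(a); return np.array([[c,s,0],[s,-c,0],[0,0,-1.]])
def campose(n,s=None):
    c=camera_params(n)
    if n!="wrist": return c["K"],np.array(c["position"]),np.array(c["rotation"])
    T=np.array(c["tool_from_camera"]);R=np.array(s["tcp_rot"])
    return c["K"],np.array(s["position"])+R@T[:3,3],R@T[:3,:3]
def shot(n,f):
    s=sense();p,d=camera(n);cv2.imwrite(f"pics/{f}.png",p[:,:,::-1])
    K,t,R=campose(n,s);np.savez(f"pics/{f}.npz",p=p,d=d,K=K,t=t,R=R);return p,d,K,t,R
def load(f):
    z=np.load(f"pics/{f}.npz");return [z[k] for k in("p","d","K","t","R")]
def ray(uv,K,t,R,z):
    uv=np.atleast_2d(uv).astype(float)
    d=np.c_[(uv[:,0]-K[0,2])/K[0,0],(uv[:,1]-K[1,2])/K[1,1],np.ones(len(uv))]@R.T
    return t+d*((z-t[2])/d[:,2])[:,None]
def cloud(d,K,t,R):
    v,u=np.mgrid[:d.shape[0],:d.shape[1]]
    P=np.stack([(u-K[0,2])/K[0,0]*d,(v-K[1,2])/K[1,1]*d,d],-1)@R.T+t
    P[d<=0]=np.nan;return P
E
python3 - <<'E'
from h import *
K,t,R=campose("top")
for n,uv,z in [("case",(285,208),.08),("b1",(362,235),.06),("b2",(392,222),.06),("b3",(420,240),.06),("stand",(452,227),.032),("beam",(300,65),.4)]: print(n,ray(uv,K,t,R,z))
d=np.load("pics/top0d.npy");P=cloud(d,K,t,R)
for uv in [(285,208),(287,210),(320,210),(250,210),(375,170),(332,148),(300,65),(300,80),(300,93),(362,65),(375,110),(260,110)]: print(uv,P[uv[1],uv[0]].round(3))
for y,x in((-.28,.40),(.12,.42)):
    try:
        movep([x,y,.40],Rz(0)); shot("wrist",f"w{'a' if y<0 else 'b'}"); print(sense()["time_s"])
    except Exception as e: print(repr(e))
E
```

```text
case [[0.50675283 0.19233517 0.08      ]]
b1 [[ 0.4390476  -0.00402513  0.06      ]]
b2 [[ 0.47272875 -0.08077468  0.06      ]]
b3 [[ 0.42726018 -0.15170285  0.06      ]]
stand [[ 0.46060629 -0.24036591  0.032     ]]
beam [[0.75546987 0.1254058  0.4       ]]
(285, 208) [0.508 0.197 0.044]
(287, 210) [0.503 0.191 0.047]
(320, 210) [0.503 0.105 0.047]
(250, 210) [0.503 0.296 0.013]
(375, 170) [ 0.601 -0.034  0.107]
(332, 148) [0.657 0.073 0.102]
(300, 65) [0.815 0.141 0.245]
(300, 80) [0.795 0.145 0.206]
(300, 93) [0.764 0.144 0.207]
(362, 65) [0.739 0.015 0.442]
(375, 110) [ 0.733 -0.029  0.176]
(260, 110) [0.74  0.246 0.154]
1.7833
3.3167
```

View pics/wa.png

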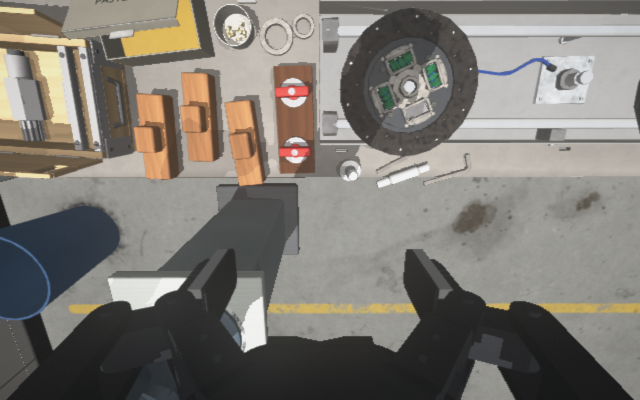

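View pics/wb.png

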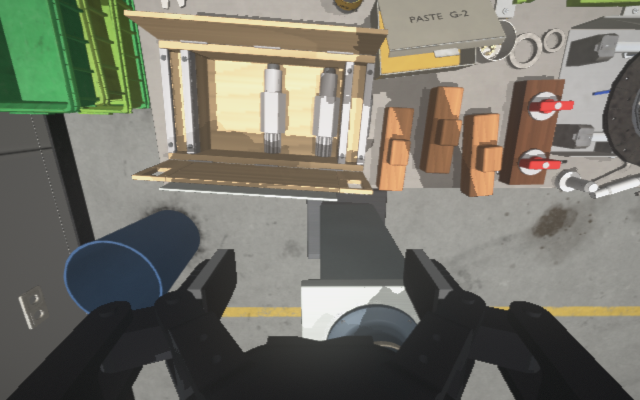

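```bash
cat >> h.py <<'E'
def rects(mask,P,amin):
    n,L=cv2.connectedComponents(mask.astype(np.uint8));o=[]
    for i in range(1,n):
        m=L==i
        if m.sum()<amin: continue
        q=P[m][:,:2].astype(np.float32);c,wh,a=cv2.minAreaRect(q*1000)
        if wh[0]<wh[1]: wh=wh[::-1];a+=90
        a=(a+90)%180-90
        o.append((np.array(c)/1000,np.array(wh),a,np.nanmedian(P[m][:,2]),m.sum()))
    return o
def orange(p):
    h=cv2.cvtColor(p,cv2.COLOR_RGB2HSV);return (h[...,0]>3)&(h[...,0]<16)&(h[...,1]>110)&(h[...,2]>60)
def red(p):
    h=cv2.cvtColor(p,cv2.COLOR_RGB2HSV);return ((h[...,0]<4)|(h[...,0]>174))&(h[...,1]>170)&(h[...,2]>90)
E
python3 - <<'E'
from h import *
np.set_printoptions(precision=4,suppress=True)
for f in("wa","wb"):
    A=load(f);p,d,K,t,R=A;P=cloud(d,K,t,R);z=P[...,2]
    reg=(P[...,0]>.3)&(P[...,0]<.62)
    print(f,"ribs");[print(*r) for r in rects(orange(p)&reg&(abs(z-.066)<.006)&(P[...,1]<.04),P,60)]
    print("bodies");[print(*r) for r in rects(orange(p)&reg&(abs(z-.040)<.006)&(P[...,1]<.04),P,100)]
    print("red");[print(*r) for r in rects(red(p)&reg&(abs(z-.065)<.008),P,30)]
    print("stand");[print(*r) for r in rects(orange(p)&reg&(abs(z-.032)<.004)&(P[...,1]<-.18),P,200)]
    if f=="wb":
        cm=reg&(abs(z-.080)<.006)&(P[...,1]>0.03)&(P[...,1]<.38)
        print("rim");[print(*r) for r in rects(cm,P,30)]
        q=P[cm][:,:2].astype(np.float32)*1000;print(cv2.minAreaRect(q))
        print("arb");[print(*r) for r in rects(reg&(abs(z-.044)<.012)&(P[...,1]>0.06)&(P[...,1]<.35)&(P[...,0]>.44)&(P[...,0]<.57),P,100)]
        for y in(.06,.15,.25,.33): # section profile along x
            u=np.argmin(np.nanmedian(abs(P[120:140,:,1]-y),0)); c=P[:230,u];c=c[(c[:,2]>.0)&(c[:,2]<.3)];print(y,[tuple(np.round(v[[0,2]],3)) for v in c[::4]])
E
python3 - <<'E'
import cv2
i=cv2.imread("pics/wb.png")[0:210,120:400];cv2.imwrite("pics/wbc.png",cv2.resize(i,(800,600)))
E
```

```text
wa ribs
[ 0.4648 -0.0852] [40.1646 28.665 ] -4.203117370605469 0.0665318083484191 527
[ 0.4343 -0.0085] [40.0206 29.7849] -2.86737060546875 0.06647151962178799 511
[ 0.4239 -0.1564] [39.7689 28.3401] 4.509626388549805 0.0666279126504663 466
bodies
[ 0.4654 -0.0853] [136.0766  40.6191] -2.5145187377929688 0.04053158192951478 1723
[ 0.4344 -0.0093] [136.2437  41.4489] -2.8733901977539062 0.040554305005240765 1663
[ 0.4236 -0.1565] [137.0281  40.3437] 5.175766944885254 0.04060403723119618 1550
red
stand
[ 0.529  -0.2395] [56.3666 27.7548] -87.54086351394653 0.03275071761438353 494
[ 0.4627 -0.2406] [83.5728 57.2357] 1.5900787115097046 0.03273672748046644 1230
wb ribs
[ 0.4651 -0.0832] [39.7476 28.3681] -1.8491897583007812 0.06658132155875018 469
[ 0.4341 -0.0072] [39.962  28.4977] -3.3481979370117188 0.06657825867771336 456
[ 0.4237 -0.1543] [40.512  30.6503] 2.9235496520996094 0.06655996718359652 483
bodies
[ 0.4655 -0.0832] [135.414   40.1826] -2.4906234741210938 0.040723855066368414 1522
[ 0.4344 -0.0068] [135.864   40.7869] -3.5055313110351562 0.04071574204627282 1488
[ 0.4241 -0.15
[... 7610 characters left out ...]
486), np.float64(0.055)), (np.float64(0.48), np.float64(0.057)), (np.float64(0.474), np.float64(0.057)), (np.float64(0.468), np.float64(0.057)), (np.float64(0.462), np.float64(0.056)), (np.float64(0.455), np.float64(0.056)), (np.float64(0.449), np.float64(0.057)), (np.float64(0.443), np.float64(0.058)), (np.float64(0.436), np.float64(0.056)), (np.float64(0.433), np.float64(0.081)), (np.float64(0.413), np.float64(0.0)), (np.float64(0.424), np.float64(0.106)), (np.float64(0.422), np.float64(0.127)), (np.float64(0.42), np.float64(0.148)), (np.float64(0.419), np.float64(0.164)), (np.float64(0.415), np.float64(0.173)), (np.float64(0.411), np.float64(0.177)), (np.float64(0.41), np.float64(0.192))]
```

View pics/wbc.png

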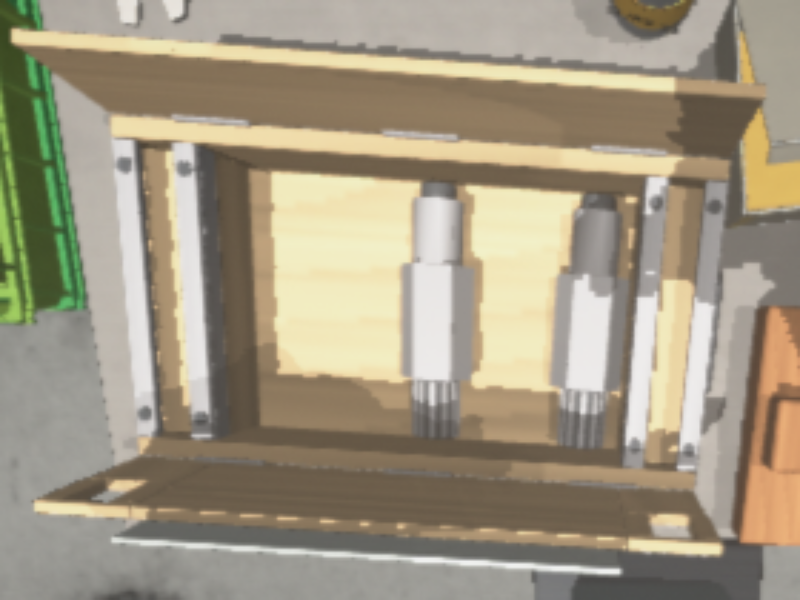

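```bash
cat >> h.py <<'E'
CY=np.radians(-3.98);CC=np.array([.4992,.1960])
def W(x,y,z): c,s=np.cos(CY),np.sin(CY); return np.array([CC[0]+c*x-s*y,CC[1]+s*x+c*y,z])
def L(P): c,s=np.cos(CY),np.sin(CY); d=P[...,:2]-CC; return np.stack([c*d[...,0]+s*d[...,1],-s*d[...,0]+c*d[...,1]],-1)
E
python3 - <<'E'
from h import *
np.set_printoptions(precision=4,suppress=True)
p,d,K,t,R=load("wa")
print(cv2.cvtColor(p[85:98:3,285:300:4],cv2.COLOR_RGB2HSV).tolist()); P=cloud(d,K,t,R);print(P[91,278:310:4],P[152,280:310:4])
for a in(np.pi/2+CY,-np.pi/2+CY):
    for q in (W(0,-.044,.2),W(0,.088,.08),[.465,-.084,.07],[.424,-.155,.07]):
        r=inverse_kinematics(q,Rz(a));print(a,r)
movep(W(0,-.044,.30),Rz(np.pi/2+CY)); move_l(W(0,-.044,.2))
p,d,K,t,R=shot("wrist","c2");P=cloud(d,K,t,R);Q=L(P);z=P[...,2]
def ext(m,n): q=Q[m];print(n,m.sum(),np.nanpercentile(q,[0.5,50,99.5],axis=0).ravel())
i=(abs(Q[...,0])<.06)
ext(i&(abs(z-.044)<.003)&(abs(Q[...,1])<.03),"arb3 top"); ext(i&(abs(z-.044)<.003)&(abs(Q[...,1]+.088)<.03),"arb1 top")
ext(i&(z<.012)&(Q[...,1]<-.02)&(Q[...,1]>-.07),"floor gap")
ext((abs(Q[...,0])<.06)&(abs(z-.08)<.004)&(Q[...,1]<-.1),"right bar top")
ext((abs(z-.08)<.003)&(abs(Q[...,1]+.03)<.05)&(Q[...,0]>.06),"far rim"); ext((abs(z-.08)<.003)&(abs(Q[...,1]+.03)<.05)&(Q[...,0]<-.06),"near rim")
ext((abs(z-.009)<.003)&(abs(Q[...,1]+.044)<.02),"floor")
print(sense()["time_s"])
E
```

```text
[[[10, 10, 152], [2, 63, 134], [1, 133, 171], [0, 15, 155]], [[1, 161, 237], [1, 82, 232], [1, 58, 233], [1, 159, 238]], [[1, 153, 239], [0, 4, 234], [8, 4, 233], [1, 153, 239]], [[2, 147, 239], [2, 99, 237], [2, 56, 234], [1, 153, 238]], [[1, 65, 158], [1, 150, 202], [1, 155, 216], [1, 136, 199]]]
[[ 0.5042 -0.22    0.0683]
 [ 0.5044 -0.2255  0.0654]
 [ 0.5044 -0.2315  0.0658]
 [ 0.5043 -0.2374  0.066 ]
 [ 0.5043 -0.2434  0.0671]
 [ 0.5044 -0.2492  0.0654]
 [ 0.5042 -0.2553  0.0668]
 [ 0.5042 -0.2612  0.0667]] [[ 0.4146 -0.219   0.067 ]
 [ 0.4146 -0.2252  0.067 ]
 [ 0.4145 -0.2314  0.0661]
 [ 0.4147 -0.2379  0.0684]
 [ 0.4145 -0.244   0.0667]
 [ 0.4144 -0.2503  0.066 ]
 [ 0.4143 -0.2565  0.0656]
 [ 0.4144 -0.2629  0.0663]]
1.5013322225655223 [ 0.2536  0.3809 -0.786   1.9299  0.3265  0.9616 -0.7561]
1.5013322225655223 [-0.0737  0.6316 -0.6953  1.8866  0.5432  0.8209 -1.1262]
1.5013322225655223 [ 0.4904  0.459  -0.4919  2.1447  0.3692  0.6186 -0.3323]
1.5013322225655223 [ 0.6109  0.4216 -0.4268  2.1938  0.3129  0.5828 -0.1158]
-1.6402604310242708 [ 0.5008  0.5405 -1.1706  1.9192  0.5711  1.0688  2.1605]
-1.6402604310242708 [ 0.2048  0.8823 -1.1843  1.8724  0.9419  1.0853  1.7054]
-1.6402604310242708 [-0.5423  0.5377  0.8165  2.2006 -0.6534  0.6611 -2.4694]
-1.6402604310242708 [-0.1701  0.4281  0.5269  2.2368 -0.4001  0.5656 -2.5514]
arb3 top 1779 [-0.054  -0.0126 -0.0039  0.0002  0.0481  0.0121]
arb1 top 1688 [-0.0579 -0.1108 -0.0033 -0.0887  0.0572 -0.0748]
floor gap 4391 [-0.0595 -0.0698  0.0009 -0.0455  0.0593 -0.0208]
right bar top 2978 [-0.0594 -0.1493 -0.0002 -0.1201  0.0594 -0.1096]
far rim 2106 [ 0.0719 -0.079   0.0791 -0.027   0.2605  0.0193]
near rim 1436 [-0.0822 -0.0792 -0.0761 -0.0263 -0.0716  0.0193]
floor 4546 [-0.0717 -0.0638  0.0009 -0.0433  0.2378 -0.0241]
5.3583
```

View pics/c2.png

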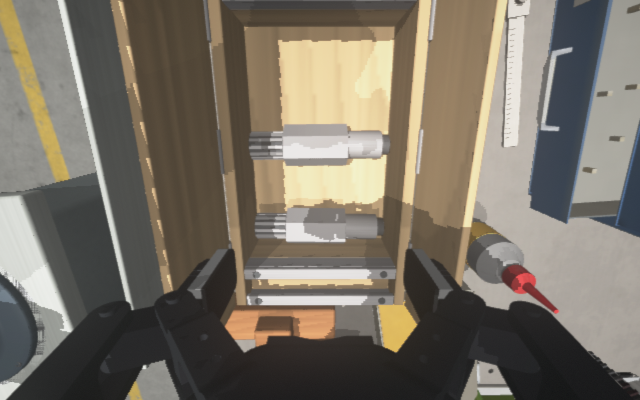

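```bash
cat >> h.py <<'E'
def grab(xy,yaw,g=.073):
    xy=np.array(xy)
    movep([*xy,.30],Rz(np.pi/2+yaw)); move_l([*xy,.2])
    for k in range(2):
        p,d,K,t,R=shot("wrist","grab");P=cloud(d,K,t,R);z=P[...,2]
        m=orange(p)&(np.hypot(P[...,0]-xy[0],P[...,1]-xy[1])<.11)
        b=[r for r in rects(m&(abs(z-.066)<.005),P,300) if r[1][0]<48]
        if not b: print("no rib",[r for r in rects(m,P,100)]);return None
        r=min(b,key=lambda r:np.hypot(*(r[0]-xy)))
        B=[q for q in rects(m&(abs(z-.040)<.005),P,600)]
        B=min(B,key=lambda q:np.hypot(*(q[0]-r[0])))
        xy=r[0];yaw=np.radians(B[2]);print("rib",r,"body",B)
        if k==0: movep([*xy,.2],Rz(np.pi/2+yaw))
    command_gripper(.085); move_l([*xy,.10],Rz(np.pi/2+yaw),feed=.2); hit=move_l([*xy,g],feed=.06,until_force=10)
    command_gripper(.02,50); s=sense();print("hit",hit,"gap",s["finger_gap"],s["gripper_force"],s["position"])
    move_l([*xy,.31],feed=.3); return sense()["finger_gap"]
def place(y,x=0,g=.073):
    a=np.pi/2+CY
    movep(W(x,y,.31),Rz(a)); move_l(W(x,y,.14),feed=.25)
    hit=move_l(W(x,y,g+.0075),feed=.04,until_force=12); s=sense(); print("place hit",hit,s["position"],L(s["position"]),s["wrist_force"],s["finger_gap"])
def release(y,x=0):
    command_gripper(.062); s=sense();move_l(s["position"]+[0,0,.03],feed=.1); move_l(W(x,y,.28),feed=.3)
E
python3 - <<'E'
from h import *
np.set_printoptions(precision=4,suppress=True)
if grab([.4343,-.0078],np.radians(-3.2)): place(-.044)
print(sense()["time_s"])
E
```

```text
rib (array([ 0.4343, -0.0071]), array([39.5187, 28.7422]), -3.8152008056640625, np.float64(0.06651897325924727), np.int64(1309)) body (array([ 0.4337, -0.0077]), array([136.9175,  41.8519]), -3.5233230590820312, np.float64(0.04061589190748069), np.int64(3950))
rib (array([ 0.4342, -0.0069]), array([39.6296, 29.3914]), -4.8810272216796875, np.float64(0.06654947356684232), np.int64(1310)) body (array([ 0.434 , -0.0071]), array([136.4665,  40.5307]), -3.4274444580078125, np.float64(0.04062366970517978), np.int64(3894))
hit False gap 0.03849141210858433 50.96750736236572 [ 0.4345 -0.0069  0.0735]
place hit True [0.4961 0.1521 0.0815] [-0.0001 -0.044 ] [ 0.0419 -0.6231  4.2345] 0.03886320773955597
13.1917
```

```bash
python3 - <<'E'
from h import *
np.set_printoptions(precision=4,suppress=True)
release(-.044)
if grab([.465,-.084],np.radians(-2.5)):
    place(.044); s=sense()
    if s["position"][2]<.084:
        release(.044); p,d,K,t,R=shot("wrist","c4")
        if grab([.424,-.1555],np.radians(5.1)):
            place(.088)
print(sense()["time_s"])
E
```

```text
rib (array([ 0.4651, -0.0835]), array([39.4639, 29.0468]), -2.4480743408203125, np.float64(0.06647081511194239), np.int64(1212)) body (array([ 0.4651, -0.0835]), array([136.1945,  40.1701]), -2.4376907348632812, np.float64(0.040568100531910595), np.int64(3118))
rib (array([ 0.4649, -0.0834]), array([39.942 , 29.2728]), -2.8278274536132812, np.float64(0.06653964349364655), np.int64(1238)) body (array([ 0.4653, -0.0835]), array([136.0405,  40.9938]), -2.5557861328125, np.float64(0.040602066334041786), np.int64(3215))
hit False gap 0.03848966652425689 51.21448516845703 [ 0.4654 -0.0834  0.0735]
place hit False [0.5022 0.2399 0.0815] [-0.0001  0.044 ] [-2.2847 -1.0501  4.7863] 0.03897255214411473
rib (array([ 0.4236, -0.1551]), array([39.9602, 29.3679]), 4.46321964263916, np.float64(0.06652415647252302), np.int64(1319)) body (array([ 0.4239, -0.1551]), array([135.6042,  40.9417]), 5.0286407470703125, np.float64(0.04059427296938406), np.int64(3907))
rib (array([ 0.4236, -0.1551]), array([39.9366, 29.4976]), 5.494859218597412, np.float64(0.06651594480808268), np.int64(1322)) body (array([ 0.424, -0.155]), array([135.9864,  41.0755]), 4.996222496032715, np.float64(0.04060370437008773), np.int64(3900))
hit False gap 0.038527240745470474 50.939077734947205 [ 0.4239 -0.1552  0.0734]
place hit False [0.5052 0.2838 0.0815] [-0.0001  0.088 ] [-2.024  -1.3435  5.4183] 0.03876581116008238
34.9417
```

```bash
cat >> h.py <<'E'
def flapfold(sg,y,r,w,th0=1.75,n=12):
    """sg=+1 far flap, -1 near flap; corner of closed fingertips follows the outer face"""
    a=np.pi/2+CY; tip=.025
    def pos(th,cl=0):
        x=.082-r*np.cos(th)+(.006+cl)*np.sin(th)+w; z=.080+r*np.sin(th)+(.006+cl)*np.cos(th)
        return W(sg*x,y,z+tip)
    command_gripper(0)
    p=pos(th0,.025); movep([p[0],p[1],.30],Rz(a)); move_l(p,feed=.2)
    for th in np.linspace(th0-.1,.12,n): move_l(pos(th),feed=.12)
    q=pos(0)-[0,0,.004]; h=move_l(q,feed=.03,until_force=12); s=sense();print("flap hit",h,s["position"],s["wrist_force"])
    move_l(s["position"]+[0,0,.19],feed=.25)
E
python3 - <<'E'
from h import *
np.set_printoptions(precision=4,suppress=True)
release(.088)
move_l(W(0,.03,.30)); p,d,K,t,R=shot("wrist","c5");P=cloud(d,K,t,R);Q=L(P);z=P[...,2]
for y in(-.088,-.044,0,.044,.088):
    m=(abs(Q[...,1]-y)<.02)&(abs(Q[...,0])<.055)&(z<.1);zz=z[m]; print(y,np.nanpercentile(zz,[5,50,95]))
ribs=rects(orange(p)&(abs(z-.074)<.004),P,200);[print(L(r[0]),r[1:4]) for r in ribs]
a=np.pi/2+CY; print(inverse_kinematics(W(.13,.06,.15),Rz(a)))
print(sense()["time_s"])
E
```

```text
-0.088 [0.0324 0.0419 0.0457]
-0.044 [0.0468 0.0491 0.0752]
0 [0.0248 0.0399 0.0455]
0.044 [0.0475 0.0492 0.0753]
0.088 [0.0475 0.0491 0.0753]
[-0.0006  0.0871] (array([39.9817, 28.5257]), -4.019508361816406, np.float64(0.0744867410771532))
[-0.0007  0.044 ] (array([39.3508, 28.9332]), -3.917938232421875, np.float64(0.07450675412037228))
[ 0.0034 -0.0435] (array([39.3025, 28.0001]), -4.6307830810546875, np.float64(0.07460055608374225))
[ 0.2149  0.8345 -1.0726  1.5822  0.7728  1.2007 -1.0837]
37.0667
```

View pics/c5.png

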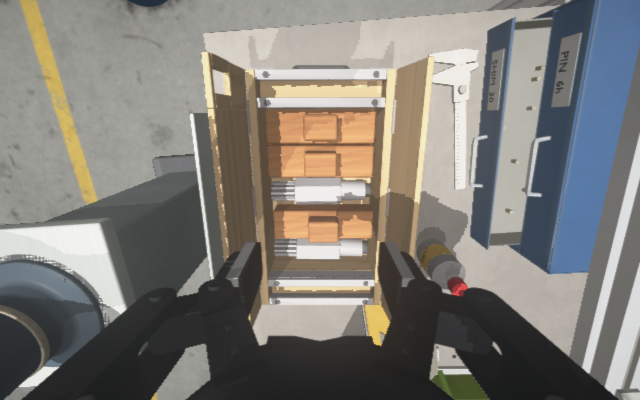

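All three blocks lie flat (rows 127, 162, 228), with the arbors between them. Next, the far flap.

```bash
python3 - <<'E'
from h import *
np.set_printoptions(precision=4,suppress=True)
flapfold(+1,.03,.055,.014)
print(sense()["time_s"])
movep(W(0,0,.36),Rz(np.pi/2+CY)); p,d,K,t,R=shot("wrist","f1");P=cloud(d,K,t,R);Q=L(P);z=P[...,2]
for x in(.02,.04,.06,.075): print(x,np.nanmedian(z[(abs(Q[...,0]-x)<.003)&(abs(Q[...,1])<.06)]))
E
```

```text
flap hit True [0.5426 0.2235 0.1111] [-1.9679 -0.8892  7.2679]
43.5583
0.02 0.39056984262060046
0.04 0.41219150019569517
0.06 0.41816367129925025
0.075 0.08685878037389572
```

View pics/f1.png

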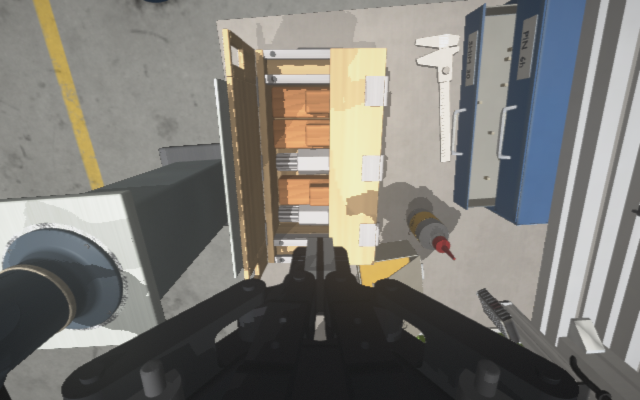

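```bash
python3 - <<'E'
from h import *
np.set_printoptions(precision=4,suppress=True)
p,d,K,t,R=load("f1");P=cloud(d,K,t,R);Q=L(P);z=P[...,2]
for x in(.02,.04,.06,.075): print(x,np.nanmedian(z[(abs(Q[...,0]-x)<.003)&(abs(Q[...,1]-.05)<.04)&(z<.2)]))
flapfold(-1,.06,.065,.014)
movep(W(0,0,.36),Rz(np.pi/2+CY)); p,d,K,t,R=shot("wrist","f2");P=cloud(d,K,t,R);Q=L(P);z=P[...,2]
for x in(-.075,-.05,-.02,.0,.02,.04,.06): print(x,np.nanmedian(z[(abs(Q[...,0]-x)<.003)&(abs(Q[...,1]-.05)<.04)&(z<.2)]))
# slots & bars seen
print(sense()["time_s"])
movep([.46,-.24,.26],Rz(np.radians(0))); p,d,K,t,R=shot("wrist","l1");P=cloud(d,K,t,R);z=P[...,2]
h=cv2.cvtColor(p,cv2.COLOR_RGB2HSV); rm=((h[...,0]<5)|(h[...,0]>174))&(h[...,1]>110)
hi=(abs(z-.0665)<.007)&(P[...,0]>.36)&(P[...,0]<.56)&(abs(P[...,1]+.24)<.06)
[print(*r) for r in rects(hi,P,40)]; print("red");[print(*r) for r in rects(rm&hi,P,20)]
E
```

```text
0.02 0.08662602495594235
0.04 0.08655879652553228
0.06 0.08692159112695666
0.075 0.0867606859504263
flap hit True [0.4725 0.2584 0.111 ] [-2.115  -1.9086  9.1491]
-0.075 0.08697414232821932
-0.05 0.08669308589772878
-0.02 0.08673827001061901
0.0 0.08816253933928991
0.02 0.08968686361247619
0.04 0.08667759557352434
0.06 0.08680428677569269
50.6917
[ 0.5044 -0.2393] [49.1056 14.1652] -87.58455681800842 0.06593657947587361 603
[ 0.458  -0.2918] [30.7034 16.2554] -0.032257080078125 0.06215032919596741 375
[ 0.415  -0.2409] [48.5068 14.181 ] -89.66826996207237 0.06593293518846191 518
red
[ 0.5046 -0.2393] [49.1294 13.8027] -87.40087652206421 0.06583122730720209 508
[ 0.4151 -0.2409] [48.5068 14.0129] -89.66826996207237 0.0657779882897444 437
```

View pics/f2.png

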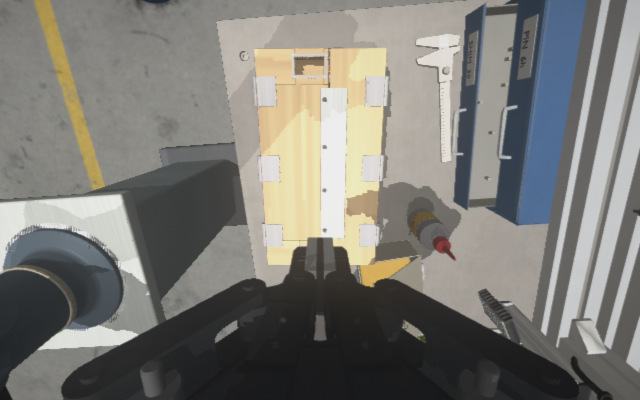

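View pics/l1.png

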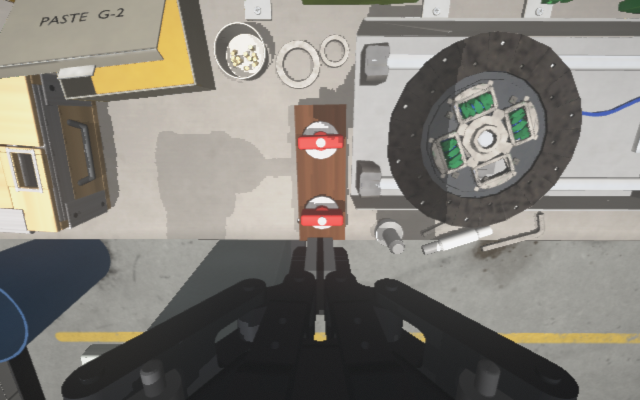

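```bash
python3 - <<'E'
from h import *
np.set_printoptions(precision=3,suppress=True)
for n,q,a in [("g",[.415,-.241,.067],np.pi/2),("sr",W(-.014,-.13,.125),CY),("srq",W(-.014,-.13,.125),CY+np.pi/2),("srn",W(-.014,-.13,.125),CY-np.pi/2),("sl",W(-.014,.13,.125),CY),("slq",W(-.014,.13,.125),CY+np.pi/2),("slq",W(-.014,.13,.125),CY-np.pi/2)]: print(n,inverse_kinematics(q,Rz(a)))
for n,y in(("sl",.13),("sr",-.13)):
    command_gripper(.05)
    q=W(-.014,y,.25); movep(q,Rz(CY)); move_l(W(-.014,y,.215)); p,d,K,t,R=shot("wrist",n);P=cloud(d,K,t,R);Q=L(P);z=P[...,2]
    near=(abs(Q[...,0]+.014)<.03)&(abs(Q[...,1]-y)<.017)
    m=near&(z<.0835); q=Q[m];print(n,m.sum(),np.percentile(q,[1,99],axis=0).ravel(),np.percentile(q,[1,99],axis=0).mean(0))
    m=near&(z<.072); q=Q[m];print("deep",m.sum(),np.percentile(q,[1,99],axis=0).ravel(),np.percentile(q,[1,99],axis=0).mean(0),np.median(z[m]))
print(sense()["time_s"])
E
```

```text
g [ 1.336  0.813 -1.234  2.106  0.971  0.98  -0.448]
sr [ 0.55   0.517 -0.986  2.073  0.579  0.853 -2.416]
srq [ 0.652  0.61  -1.154  2.069  0.71   0.933 -0.966]
srn [ 0.663  0.624 -1.175  2.068  0.727  0.946  2.16 ]
sl [-0.2    0.558 -0.618  1.832  0.409  0.881 -2.652]
slq [-0.022  0.653 -0.892  1.822  0.612  0.968 -1.248]
slq [ 0.127  0.813 -1.182  1.815  0.841  1.122  1.715]
sl 906 [-0.04   0.117  0.011  0.142] [-0.015  0.13 ]
deep 752 [-0.041  0.121  0.006  0.14 ] [-0.017  0.13 ] 0.05679812176412044
sr 894 [-0.04  -0.143  0.011 -0.117] [-0.014 -0.13 ]
deep 737 [-0.04  -0.139  0.007 -0.121] [-0.017 -0.13 ] 0.056771637303991374
57.075
```

View pics/sr.png

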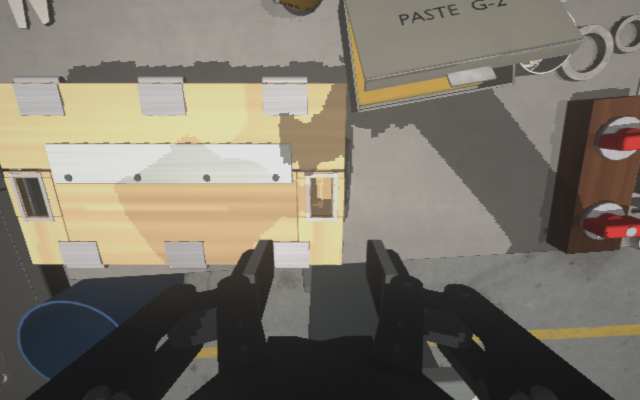

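```bash
cat >> h.py <<'E'
def lockgrab(xy,a=np.pi/2,g=.067):
    xy=np.array(xy);command_gripper(.05); movep([*xy,.26],Rz(a)); move_l([*xy,.2])
    for k in range(2):
        p,d,K,t,R=shot("wrist","lg");P=cloud(d,K,t,R);z=P[...,2]
        h=cv2.cvtColor(p,cv2.COLOR_RGB2HSV); rm=((h[...,0]<5)|(h[...,0]>174))&(h[...,1]>110)
        m=(abs(z-.0660)<.005)&(np.hypot(P[...,0]-xy[0],P[...,1]-xy[1])<.04)
        m&=cv2.dilate(rm.astype(np.uint8),np.ones((5,5)))>0
        r=max(rects(m,P,100),key=lambda r:r[4]);print(r)
        xy=r[0];a=np.radians(r[2]%180)
        if k==0: movep([*xy,.2],Rz(a))
    move_l([*xy,.1],Rz(a)); hit=move_l([*xy,g],feed=.05,until_force=8);command_gripper(.005,60)
    s=sense();print("hit",hit,s["finger_gap"],s["gripper_force"],s["position"]); move_l([*xy,.25],feed=.2); return s["position"][2]-.032
def lockput(y,off):
    R=Rz(CY+np.pi); movep(W(-.014,y,.25),R); move_l(W(-.014,y,.086+.030+off),feed=.15)
    z=.086+off; hit=move_l(W(-.014,y,z-.001),feed=.03,until_force=12);s=sense()
    print("put hit",hit,"above seat",s["position"][2]-z,s["wrist_force"],s["finger_gap"]); return s["position"][2]-z
E
python3 - <<'E'
from h import *
np.set_printoptions(precision=4,suppress=True)
print(inverse_kinematics(W(-.014,-.13,.125),Rz(CY+np.pi)),inverse_kinematics(W(-.014,.13,.125),Rz(CY+np.pi)))
off=lockgrab([.415,-.241]);print(off)
lockput(-.13,off);print(sense()["time_s"])
E
```

```text
[ 0.663   0.6238 -1.1748  2.0682  0.7271  0.9455  0.5891] [ 0.1274  0.8128 -1.1817  1.815   0.8415  1.1224  0.144 ]
(array([ 0.4143, -0.2405]), array([49.5159, 13.9741]), -89.62660771608353, np.float64(0.0658951943563999), np.int64(749))
(array([ 0.4143, -0.2401]), array([48.812 , 13.9426]), -89.19219505786896, np.float64(0.06589564305529211), np.int64(740))
hit False 0.012860269911659566 59.18421506881714 [ 0.4145 -0.2402  0.0674]
0.03539664240924499
put hit True above seat -7.807627228864633e-05 [-1.9173 -1.2926  5.9988] 0.013000453212914776
66.2417
```

```bash
cat >> h.py <<'E'
def turn():
    s=sense();q=s["position"]
    for k in (.25,.5,.75,1.0): move_l(q,Rz(CY+np.pi-k*np.pi/2),feed=.05)
    s=sense();print("turned",s["position"]-q,s["wrist_force"],s["ft_torque"],s["finger_gap"])
    command_gripper(.05); move_l(q+[0,0,.03],feed=.1); move_l(q+[0,0,.15],feed=.3)
E
python3 - <<'E'
from h import *
np.set_printoptions(precision=4,suppress=True)
turn();print(sense()["time_s"])
off=lockgrab([.5045,-.239]);print(off)
if abs(lockput(.13,off))<.003: turn()
print(sense()["time_s"])
movep(W(0,0,.42),Rz(np.pi/2+CY)); p,d,K,t,R=shot("wrist","fin");P=cloud(d,K,t,R);Q=L(P);z=P[...,2]
h=cv2.cvtColor(p,cv2.COLOR_RGB2HSV); rm=((h[...,0]<5)|(h[...,0]>174))&(h[...,1]>110)
[print(L(r[0]),*r[1:]) for r in rects(rm&(z>.1)&(z<.14)&(abs(Q[...,0])<.1),P,60)]
shot("top","fint"); shot("side","fins")
i=cv2.imread("pics/fint.png")[100:270,180:500];cv2.imwrite("pics/fintc.png",cv2.resize(i,(800,425)))
i=cv2.imread("pics/fins.png")[150:300,200:400];cv2.imwrite("pics/finsc.png",cv2.resize(i,(800,600)))
E
```

```text
turned [ 0.0001 -0.      0.    ] [ 0.4947 -0.5252  1.8904] [-0.0829 -0.1052  0.0059] 0.012734523103489999
69.85
(array([ 0.5042, -0.2384]), array([48.8259, 13.9532]), -87.64010334014893, np.float64(0.0659170477460789), np.int64(734))
(array([ 0.5041, -0.2388]), array([49.109 , 13.3346]), -87.86823844909668, np.float64(0.0658576274419948), np.int64(737))
hit False 0.01273184453848972 59.62284207344055 [ 0.5045 -0.2389  0.0675]
0.035457432062333524
put hit False above seat -6.444189911625209e-05 [-1.4961 -1.7864  5.1183] 0.0128983411375822
turned [0.     0.0002 0.0001] [ 0.1023 -0.2314  0.7528] [-0.0125 -0.0471 -0.0104] 0.012890650968633465
82.8833
[-0.0147  0.1292] [48.3198 18.2622] 85.83457946777344 0.1196702523990196 366
[-0.0136 -0.1212] [29.8894 19.9811] 79.03041076660156 0.11953496419972043 131
[-0.0149 -0.1448] [18.537  11.3727] 85.7628402709961 0.119890448809445 83
```

View pics/fin.png

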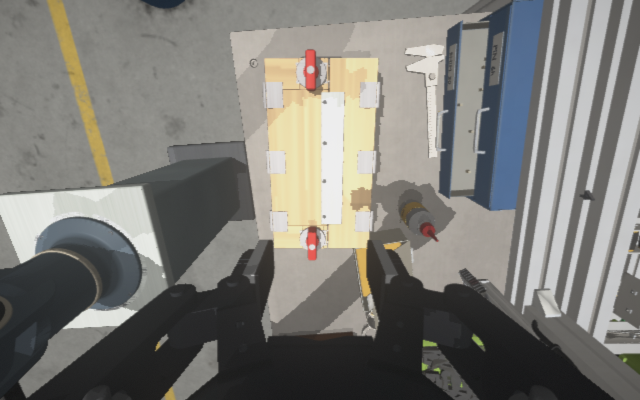

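View pics/finsc.png

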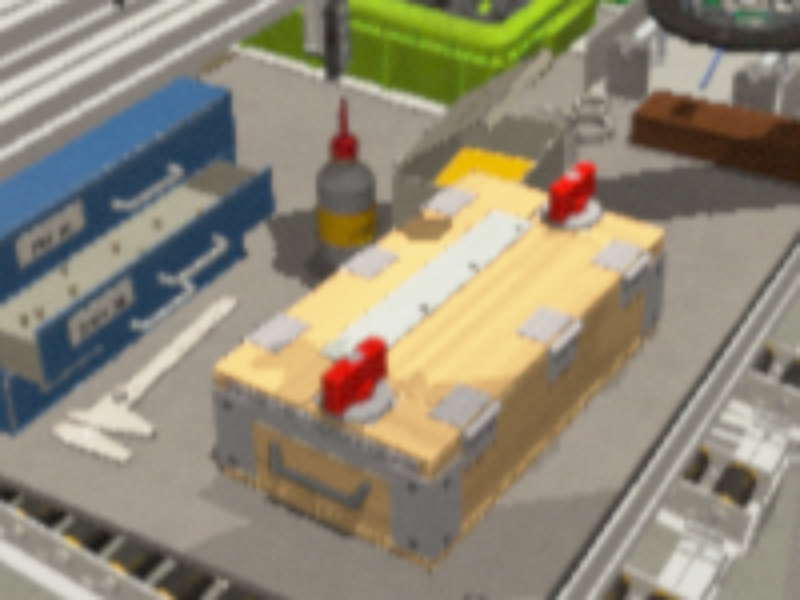

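Both locks are seated and turned along the case's y (fin rows 70 and 243), both flaps are flat, and the bystanders have not moved.

```bash
python3 -c "
from rig import *
print(finish_job())"
```

```text
the job is handed in; nothing more can be done
None
```

The case is packed and the job is handed in: blocks are flat in places 2, 4 and 5 (two arbors were present, so none was spare), the far then near flap is down, and both T-locks are seated and turned; no verdict came back.

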